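# Raise the wide chip guard to its pointer

### The job

Two clear chip guards stand on the woodturner's bench; open the wider one, the one with the turned bowl behind it, by raising its sliding sash until the wooden rail along the sash's lower edge is level with the steel pointer on that guard's left post, and leave it standing there. Leave the pointer as it is set, leave the narrow guard's sash alone and do not disturb the bowl.

Things in the scene. Friction and masses are not known exactly. Their poses are not given: they have to be found in the camera images.
- lift_rail (a point): Middle of the front face of the wide guard's wooden rail (248 long, 18 high, 55 mm proud of the clear pane; open below to an 18 mm base board). x square to the guard, away from the robot; y along the rail to the left; z up. The counterbalanced sash slides vertically at 3 to 5 N either way and stays put; point starts 110 to 150 mm above the bench, stop at 280. Tilted fingertips under its edge lift it.
- mark (a point): Middle of the blunt tip of the wide guard's steel pointer (8 wide, 6 mm high), which sticks forward from a collar clamped round the left (+y) post: 136 mm left of the rail's middle, level front to back with the rail's front face, 200 to 260 mm above the bench. Axes as lift_rail. The posts are dark, 40 x 40 mm, 420 tall, 260 apart inside; the rail runs between them, its front 35 mm before theirs.
- narrow_rail (a point): Same point on the other, narrow guard, which is of the same kind (220 mm wide over its posts against 340 for the wide one; rail 128 mm long; grinding wheel behind it). Axes as lift_rail. Its sash must stay as it is. Either guard may be on the left; each stands turned up to 10 degrees.
- bowl: Turned wooden bowl, 124 mm across the rim, 60 mm tall, standing loose on the wide guard's base board, its middle 90 to 130 mm behind the pane. Origin at the centre of its underside, z up.

How it is judged:
At the end, for the whole second after the job is handed in: The wide guard's rail stands still with its middle height within 12 mm of the height of the pointer's tip (z of lift_rail in the frame of mark between -0.012 and 0.012 m); the robot touches nothing.
It fails at once if the narrow guard's sash is moved by more than 10 mm (distance of narrow_rail from where it was at the start of the episode above 0.01 m).
It fails at once if the wide guard's pointer is moved by more than 5 mm (distance of mark from where it was at the start of the episode above 0.005 m).
It fails at once if the bowl is shifted by more than 15 mm (distance of bowl from where it was at the start of the episode above 0.015 m).
It also fails if it takes over 38 s, if anything falls off the work surface, if the arm or the gripper's body presses on something with over 40 N, if the wrist force passes 120 N, or if a joint passes its speed limit or range.

### The arm

A 6-joint arm with a two-finger parallel gripper is mounted at the origin on the work surface. World frame = base frame: x ahead of the robot, y to its left, z up, the work surface at z = 0. Lengths are in m, angles in rad, forces in N, time in s.
With the tool pointing down it reaches from about 0.35 to 0.725 m from the base axis. Payload 4.3 kg.
Tool frame: the origin (TCP) lies midway between the tips of the shut fingers; the grasp point (between the pads) lies arm.grasp_offset behind it (arm.grasp_offset is the distance from the TCP to the grasp point, in m); x points along the fingers, y is the direction in which the jaws open and shut, and the axes are right-handed (so a half turn about x gives the same grasp; the last joint's range is limited). The gripper opens to 85 mm and grips with 20 to 120 N. Pads are 22 mm wide; open, the fingers measure 114 mm over their backs; the gripper's body (76 mm by 85 mm) begins 54 mm behind the grasp point. The pads swing forward as they close: fully open they stand 13 mm farther back than shut.
Start: joints at [-1.446, 0.377, 0.081, 1.274, 0, 1.46], TCP at [0.134, -0.559, 0.231] pointing down, gripper open.
Joint ranges: [-2.72, 2.72], [-0.84, 1.66], [-1.02, 1.22], [-1.77, 2.12], [-1.37, 1.28], [-3.14, 3.14]. Speed limits (rad/s): [2.57, 2.57, 3.14, 3.14, 3.14, 3.14].

### API

Orientations are given as a unit quaternion [x, y, z, w].
In Python, from plant import get_obs, optics, workorder, arm gives the robot as it stands. The module is installed in compiled form; this text tells all that it offers.
- The arm moves only by the tool jog_arm, never from a script. Its argument "steps" is one flat list of numbers, 6 for each row, row after row: the shift along the world's x, y, z in units of 30 mm (1.0 is 30 mm), then the turn, a rotation vector about the world's x, y, z in degrees. In form: [dx, dy, dz, wx, wy, wz, dx, dy, dz, wx, wy, wz, ...]. A call has exactly 5 rows; each row shifts and turns the pose as measured when the row begins; what a row does not reach is not made up. A row lasts 1/12 s, in which the tool goes at most 41.7 mm and 7.16 degrees, less where a joint would pass 70% of its speed; a pose out of reach is approached as far as the arm can. A call is refused whole if a number of a shift passes 1 or a number of a turn 7.16, either way. A call with a gripper value outside its range is refused whole. "fingers" is the closure, from 0 (fully open) to 1 (shut), set as the call begins (left out, the last holds). The fingers move at their own pace and stop on an object; the grip force is fixed at half the most. Time passes only in rows, so rows that do not move let the fingers close, or fill a call up. It gives the time, the measured TCP pose, the force and the opening at its end, in the units of the state.
- get_obs(): the state, without advancing time (a new reading comes with each control period).
- optics.grab_frame(name): name is "scene" or "top"; returns (picture, depth): 480x640x3 uint8, red, green, blue; 480x640 float32, m along the optical axis (not along the pixel's ray), 0 where there is no reading.
- optics.get_calibration(name): a dict with "fov_y" (degrees; the focal length in pixels is half the picture's height over the tangent of half this angle, whatever the lens; pixels are square), "cx", "cy" (the principal point, pixels), "origin" and "orientation" of the camera in the world. Camera axes: x right, y down, z forward; pixel columns grow to the right and rows downward; lengths in m; the calibration is good to about 2 mm. A picture is of the moment at which its call begins. get_calibration takes no time and is no camera call.
- workorder.close_job(): hands the job in, once; it reports no verdict.
The state is a dict: "clock": time; "q": joint angles; "joint_velocities": joint speeds; "tau": joint torques, N m; "eef_pos": TCP position; "orientation": TCP orientation; "ft_force": force on the tool from outside, world axes, zero at the start; "wrist_torque": the same for the moment, N m; "grip_width": finger opening in m.
Only numpy, scipy, OpenCV 4.12 (cv2) and the standard library are available. Lean on these libraries where they do the work, as an engineer would, in place of code of your own. Each camera call takes 0.05 s, during which the arm holds its last target.

## Working session

There is one attempt and no reset: what is moved stays moved. The work goes in short steps, Python scripts to look and compute and a tool call to move; the robot and the scene stay as the last step left them, time stands still between calls to the robot, and variables do not carry over. Pictures are saved under pics/ and viewed, and the job is handed in when it is done.

Besides the shell and the picture viewer there is one more tool, called after ">>>" as a command line: name --argument value ..., lists and objects as JSON in quotes. jog_arm: Moves the arm, as the interface text tells. Its arguments: {"type":"object","properties":{"steps":{"type":"array"},"fingers":{"type":"number"}},"required":["steps"]}

```bash
mkdir -p pics; python3 - <<'E'
from plant import get_obs, optics, arm
import cv2, numpy as np
print(get_obs()); print(arm.grasp_offset)
for n in ("scene","top"):
    c=optics.get_calibration(n); print(n,c)
    im,d=optics.grab_frame(n)
    cv2.imwrite(f"pics/{n}0.png",im[:,:,::-1]); np.save(f"pics/{n}0_d.npy",d); 
E
```

```text
{'clock': 0.0, 'q': array([-1.44633353e+00,  3.78089166e-01,  7.96124253e-02,  1.27438721e+00,
        8.09463907e-06,  1.46049533e+00]), 'joint_velocities': array([-0.00175837, -0.00057595, -0.00030232, -0.00103585,  0.00052068,
       -0.00022569]), 'tau': array([-3.13333658e-04, -4.63607848e+01,  2.69872588e+01,  2.08912161e-02,
       -2.12734531e-04,  9.54971910e-06]), 'eef_pos': array([ 0.13367824, -0.55856859,  0.23034075]), 'orientation': array([-0.70223824, -0.08354203,  0.70224287, -0.08208   ]), 'ft_force': array([0.64050564, 0.02383116, 0.68149084]), 'wrist_torque': array([-0.03124857,  0.02073091, -0.00884937]), 'grip_width': 0.08502861400907936}
0.0187
scene {'fov_y': 51.94399216954781, 'cx': 315.66859741010313, 'cy': 238.44548489211576, 'origin': array([0.91135432, 0.02572608, 0.92500652]), 'orientation': array([ 0.71654782,  0.6780092 , -0.10924937, -0.12217743])}
top {'fov_y': 51.299591616256976, 'cx': 322.0050151029312, 'cy': 236.37571049055123, 'origin': array([0.51066123, 0.02233284, 0.97803299]), 'orientation': array([ 0.70530509, -0.70401565,  0.04262686, -0.07134176])}
```

View pics/scene0.png

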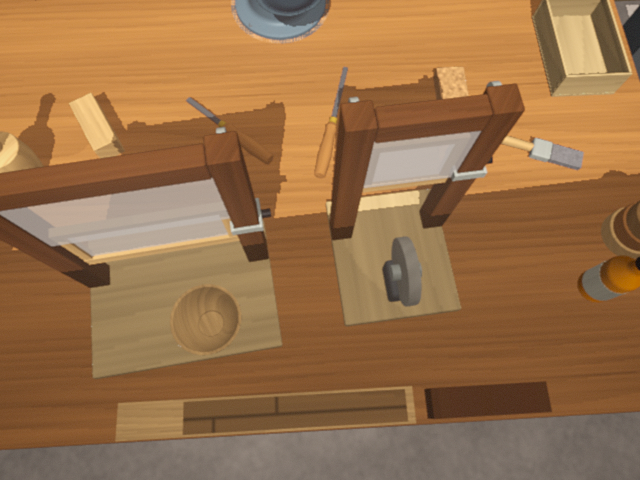

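View pics/top0.png

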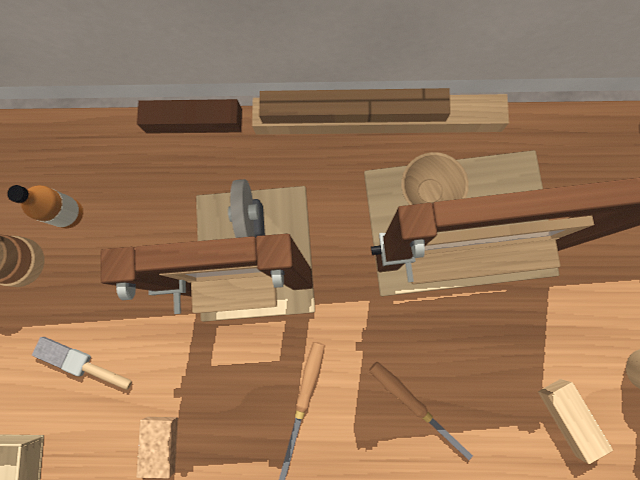

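Top view: the wide guard is on the right (−y side), with posts around (415,220) and beyond the right edge. Its rail spans about (410–558, 235–290) and its pointer is near (408,270). The narrow guard is on the left. The scene view shows both from behind. Next I take points from depth.

```bash
cat > h.py <<'E'
import numpy as np, cv2
from scipy.spatial.transform import Rotation as R
from plant import optics
def cloud(n,d):
    c=optics.get_calibration(n); f=240/np.tan(np.radians(c['fov_y']/2))
    v,u=np.mgrid[:480,:640]
    p=np.stack([(u-c['cx'])/f*d,(v-c['cy'])/f*d,d],-1)
    return p@R.from_quat(c['orientation']).as_matrix().T+c['origin']
E
python3 - <<'E'
from h import *
np.set_printoptions(precision=3,suppress=True)
im=cv2.imread('pics/top0.png');d=np.load('pics/top0_d.npy');P=cloud('top',d)
np.save('pics/P.npy',P)
for v in range(225,300,5):
    print(v,[tuple(np.round(P[v,u],3)) for u in (440,480,520,550)])
print('pointer')
for v in range(256,288,3):
    print(v,[tuple(np.round(P[v,u],3)) for u in (404,408,411,414,418)])
crop=cv2.resize(im[180:310,360:640],None,fx=2.85,fy=2.85,interpolation=cv2.INTER_CUBIC);cv2.imwrite('pics/topcrop.png',crop)
z=P[:,:,2].copy();z[d==0]=0
zz=cv2.resize((np.clip(z/0.45,0,1)*255).astype(np.uint8)[180:310,360:640],None,fx=2.85,fy=2.85,interpolation=0);cv2.imwrite('pics/topz.png',cv2.applyColorMap(zz,cv2.COLORMAP_JET))
E
```

```text
225 [(np.float64(0.614), np.float64(-0.087), np.float64(0.421)), (np.float64(0.618), np.float64(-0.138), np.float64(0.398)), (np.float64(0.644), np.float64(-0.234), np.float64(0.257)), (np.float64(0.644), np.float64(-0.277), np.float64(0.257))]
230 [(np.float64(0.613), np.float64(-0.092), np.float64(0.396)), (np.float64(0.637), np.float64(-0.177), np.float64(0.256)), (np.float64(0.637), np.float64(-0.235), np.float64(0.255)), (np.float64(0.638), np.float64(-0.279), np.float64(0.251))]
235 [(np.float64(0.63), np.float64(-0.12), np.float64(0.254)), (np.float64(0.63), np.float64(-0.177), np.float64(0.254)), (np.float64(0.64), np.float64(-0.256), np.float64(0.193)), (np.float64(0.648), np.float64(-0.321), np.float64(0.148))]
240 [(np.float64(0.623), np.float64(-0.119), np.float64(0.255)), (np.float64(0.633), np.float64(-0.195), np.float64(0.19)), (np.float64(0.641), np.float64(-0.275), np.float64(0.139)), (np.float64(0.641), np.float64(-0.326), np.float64(0.135))]
245 [(np.float64(0.625), np.float64(-0.132), np.float64(0.187)), (np.float64(0.632), np.float64(-0.208), np.float64(0.14)), (
[... 5206 characters left out ...]
4(-0.097), np.float64(0.135)), (np.float64(0.573), np.float64(-0.104), np.float64(0.138))]
283 [(np.float64(0.577), np.float64(-0.096), np.float64(0.014)), (np.float64(0.577), np.float64(-0.103), np.float64(0.018)), (np.float64(0.577), np.float64(-0.108), np.float64(0.021)), (np.float64(0.569), np.float64(-0.098), np.float64(0.134)), (np.float64(0.569), np.float64(-0.104), np.float64(0.133))]
286 [(np.float64(0.571), np.float64(-0.095), np.float64(0.015)), (np.float64(0.571), np.float64(-0.103), np.float64(0.017)), (np.float64(0.571), np.float64(-0.108), np.float64(0.018)), (np.float64(0.571), np.float64(-0.113), np.float64(0.022)), (np.float64(0.571), np.float64(-0.121), np.float64(0.018))]
```

View pics/topcrop.png

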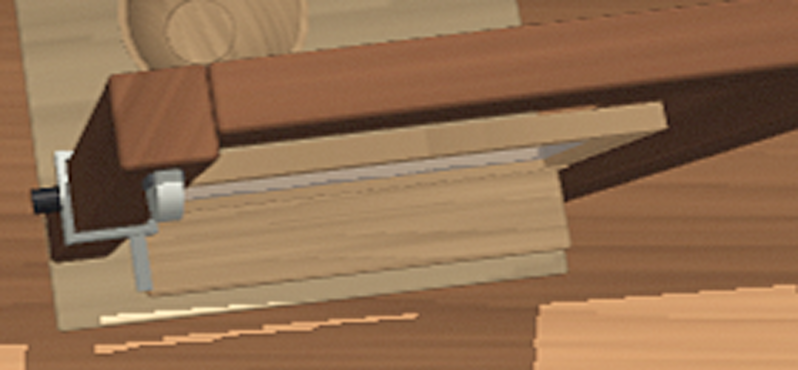

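View pics/topz.png

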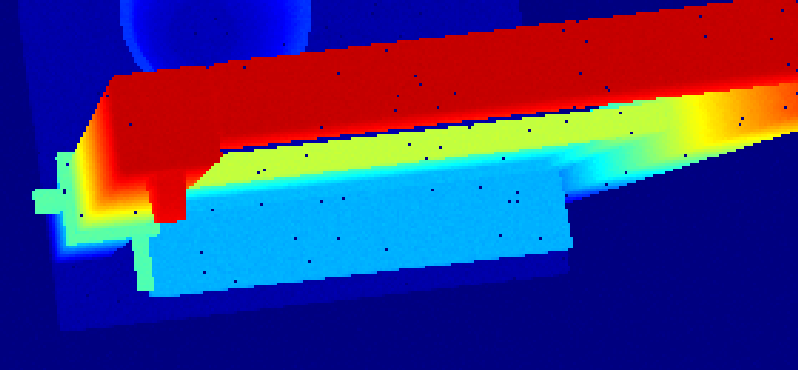

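```bash
cat > goal.py <<'E'
import sys
from h import *
from plant import get_obs
np.set_printoptions(precision=3,suppress=True)
def go(pos,pitch,yaw,flip=1):
    o=get_obs(); Rc=R.from_quat(o['orientation']); p,y=np.radians([pitch,yaw])
    x=np.array([np.cos(p)*np.cos(y),np.cos(p)*np.sin(y),-np.sin(p)]); yy=flip*np.array([-np.sin(y),np.cos(y),0])
    Rt=R.from_matrix(np.column_stack([x,yy,np.cross(x,yy)]))
    rv=np.degrees((Rt*Rc.inv()).as_rotvec())
    print('t',o['clock'],'tcp',o['eef_pos'],'q',o['q'],'F',o['ft_force'])
    print('axes',Rc.as_matrix().T.tolist() if 0 else Rc.as_matrix()[:,0],Rc.as_matrix()[:,1])
    print('dpos units',(np.array(pos)-o['eef_pos'])/.03,'rotvec deg',rv,np.linalg.norm(rv))
if __name__=='__main__':
    a=[float(x) for x in sys.argv[1:]]; go(a[:3],a[3],a[4],a[5])
E
python3 goal.py .45 -.18 .2 35 0 1; python3 goal.py .45 -.18 .2 35 0 -1
python3 - <<'E'
from h import *
P=np.load('pics/P.npy'); z=P[:,:,2]
m=np.zeros((480,640),bool); m[235:290,415:600]=1
rt=m&(z>.125)&(z<.145)&(P[:,:,0]<.62)
print('railtop',np.median(z[rt]),rt.sum())
ys=[];xs=[]
for u in range(425,556,5):
    vv=np.where(rt[:,u])[0].max(); xs.append(P[vv,u,0]);ys.append(P[vv,u,1])
k=np.polyfit(ys,xs,1);print('front x=',k, 'yaw',np.degrees(np.arctan(-k[0])))
print('y range',P[rt][:,1].min(),P[rt][:,1].max())
pt=np.zeros_like(m);pt[265:281,407:412]=1
print('pointer top',np.median(z[pt]),'tip',P[281,409],P[280,409])
E
```

```text
t 0.1 tcp [ 0.134 -0.559  0.23 ] q [-1.446  0.378  0.08   1.274 -0.     1.46 ] F [ 0.903 -0.568  0.406]
axes [-0.     0.002 -1.   ] [ 0.233 -0.973 -0.002]
dpos units [10.544 12.621 -1.015] rotvec deg [-77.508  -9.279 148.9  ] 168.1212556513332
t 0.1 tcp [ 0.134 -0.559  0.23 ] q [-1.446  0.378  0.08   1.274 -0.     1.46 ] F [ 0.903 -0.568  0.406]
axes [-0.     0.002 -1.   ] [ 0.233 -0.973 -0.002]
dpos units [10.544 12.621 -1.015] rotvec deg [  6.359 -54.742 -12.453] 56.49957142681486
railtop 0.13526437966617394 3252
front x= [-0.11802651  0.5568954 ] yaw 6.731279952620296
y range -0.3404463307948706 -0.09887586438087709
pointer top 0.2039253059104295 tip [ 0.56702153 -0.08000021  0.20378821] [ 0.56852668 -0.07998058  0.20420062]
```

>>> jog_arm --steps '[0.7, 0.85, 0, 0, 0, 0, 0.7, 0.85, 0, 0, 0, 0, 0.7, 0.85, 0, 0, 0, 0, 0.7, 0.85, 0, 0, 0, 0, 0.7, 0.85, 0, 0, 0, 0]' --fingers 1

```text
clock: 0.52
eef_pos: [0.2369, -0.4303, 0.2265]
orientation: [-0.702, -0.08, 0.703, -0.077]
ft_force: [1.1, -0.9, 0.6]
grip_width: 0.0255
```

>>> jog_arm --steps '[0.7, 0.85, 0, 0.7, -6, -1.4, 0.7, 0.85, 0, 0.7, -6, -1.4, 0.7, 0.85, 0, 0.7, -6, -1.4, 0.7, 0.85, 0, 0.7, -6, -1.4, 0.7, 0.85, 0, 0.7, -6, -1.4]'

```text
clock: 0.93
eef_pos: [0.3512, -0.295, 0.2271]
orientation: [0.871, 0.039, -0.489, 0.033]
ft_force: [0.2, -1.0, -0.4]
grip_width: -0.0
```

```bash
python3 goal.py .45 -.21 .2 35 0 -1
```

```text
t 0.9333 tcp [ 0.351 -0.295  0.227] q [-1.192 -0.079 -0.6    0.866  0.519  1.893] F [ 0.156 -0.952 -0.445]
axes [ 0.519  0.036 -0.854] [ 0.1   -0.995  0.019]
dpos units [ 3.293  2.835 -0.903] rotvec deg [  2.253 -23.578  -5.421] 24.29812835516364
```

>>> jog_arm --steps '[0.8, 0.7, -0.2, 0.4, -4, -1, 0.8, 0.7, -0.2, 0.4, -4, -1, 0.8, 0.7, -0.2, 0.4, -4, -1, 0.8, 0.7, -0.2, 0.4, -4, -1, 0.5, 0.3, -0.2, 0.4, -4, -1]'

```text
clock: 1.35
eef_pos: [0.4651, -0.2042, 0.2075]
orientation: [0.944, 0.007, -0.33, -0.002]
ft_force: [-3.4, -12.3, 5.6]
grip_width: 0.0
```

```bash
python3 goal.py .53 -.21 .1 35 0 -1
```

```text
t 1.35 tcp [ 0.465 -0.204  0.207] q [-0.963 -0.189 -1.02   0.13   0.707  2.403] F [ -3.367 -12.314   5.615]
axes [ 0.782  0.014 -0.623] [ 0.011 -1.    -0.008]
dpos units [ 2.162 -0.193 -3.582] rotvec deg [-0.441 -3.562 -0.654] 3.6487675974739475
```

>>> jog_arm --steps '[0.5, 0, -0.7, 0, 0, 0, 0.5, 0, -0.7, 0, 0, 0, 0.5, -0.1, -0.7, 0, 0, 0, 0.4, -0.1, -0.7, 0, 0, 0.5, 0.2, 0, -0.6, 0, 0, 0.5]'

```text
clock: 1.77
eef_pos: [0.5448, -0.2265, 0.1257]
orientation: [0.944, 0.021, -0.33, 0.009]
ft_force: [0.4, 0.9, 0.5]
grip_width: -0.0002
```

```bash
python3 goal.py .54 -.21 .075 38 3 -1; python3 - <<'E'
from h import *
for n in ("scene","top"):
    im,d=optics.grab_frame(n)
    cv2.imwrite(f"pics/{n}1.png",im[:,:,::-1])
E
```

```text
t 1.7667 tcp [ 0.545 -0.226  0.126] q [-0.831  0.152 -1.018 -0.277  0.643  2.498] F [0.361 0.915 0.544]
axes [ 0.781  0.034 -0.623] [ 0.045 -0.999  0.003]
dpos units [-0.161  0.549 -1.689] rotvec deg [ 0.188 -0.561  0.397] 0.7125307925373049
```

View pics/top1.png

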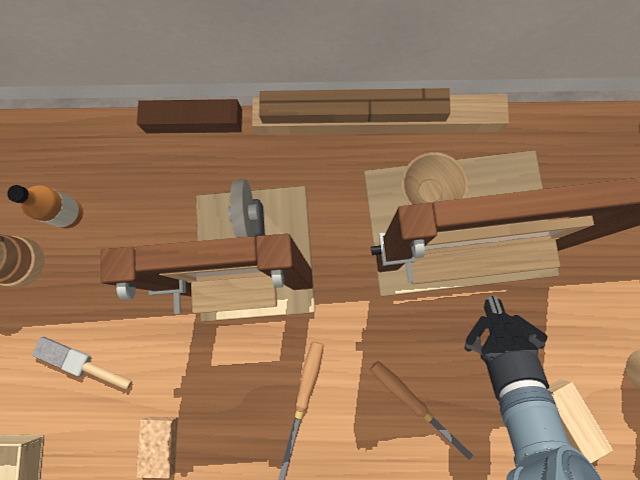

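View pics/scene1.png

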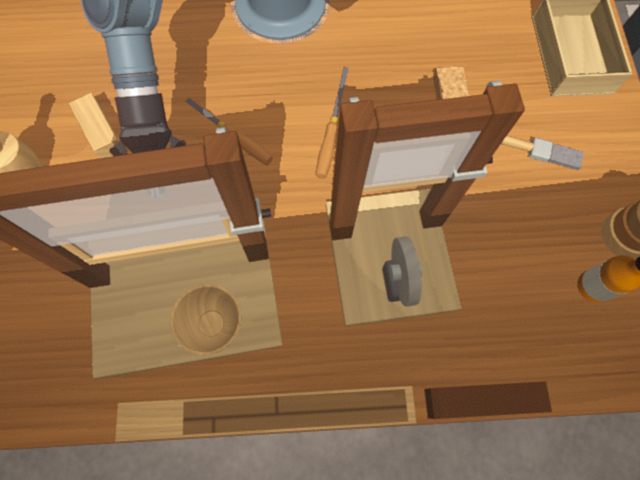

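Top view: the shut fingers at (493,300) are in front of the rail and clear of it. The scene view shows the sash, bowl and narrow guard unchanged. Now I go down.

>>> jog_arm --steps '[0, 0.1, -0.6, 0, 0, 0, 0, 0.1, -0.6, 0, 0, 0, 0, 0, -0.5, 0, 0, 0, 0, 0, 0, 0, 0, 0, 0, 0, 0, 0, 0, 0]'

```text
clock: 2.28
eef_pos: [0.5514, -0.23, 0.0794]
orientation: [0.94, 0.029, -0.34, 0.003]
ft_force: [-1.5, 0.6, 0.5]
grip_width: -0.0
```

```bash
python3 goal.py .597 -.216 .073 38 3 -1
```

```text
t 2.2833 tcp [ 0.551 -0.23   0.079] q [-0.826  0.278 -1.02  -0.372  0.642  2.488] F [-1.492  0.565  0.494]
axes [ 0.767  0.052 -0.64 ] [ 0.056 -0.998 -0.015]
dpos units [ 1.521  0.467 -0.213] rotvec deg [-0.737 -1.831 -0.221] 1.9863578565765274
```

>>> jog_arm --steps '[0.4, 0.1, -0.1, 0, 0, 0, 0.4, 0.1, -0.1, 0, 0, 0, 0.4, 0.1, 0, 0, 0, 0, 0.3, 0.1, 0, 0, 0, 0, 0, 0, 0, 0, 0, 0]'

```text
clock: 2.7
eef_pos: [0.5971, -0.2184, 0.0796]
orientation: [0.941, 0.027, -0.338, 0.003]
ft_force: [-0.3, 0.6, 0.1]
grip_width: -0.0003
```

```bash
python3 goal.py .597 -.216 .091 38 3 -1
```

```text
t 2.7 tcp [ 0.597 -0.218  0.08 ] q [-0.726  0.323 -0.971 -0.43   0.579  2.587] F [-0.267  0.565  0.061]
axes [ 0.77   0.048 -0.637] [ 0.052 -0.999 -0.012]
dpos units [-0.004  0.081  0.379] rotvec deg [-0.631 -1.59  -0.017] 1.710371211800429
```

>>> jog_arm --steps '[0, 0, 0.3, 0, 0, 0, 0, 0, 0.3, 0, 0, 0, 0, 0, 0.3, 0, 0, 0, 0, 0, 0.3, 0, 0, 0, 0, 0, 0, 0, 0, 0]'

```text
clock: 3.12
eef_pos: [0.5911, -0.2161, 0.1143]
orientation: [0.939, 0.026, -0.344, 0.001]
ft_force: [0.1, 0.0, 0.4]
grip_width: -0.0002
```

```bash
cat > meas.py <<'E'
from h import *
import sys
im,d=optics.grab_frame('top');P=cloud('top',d);z=P[:,:,2]
cv2.imwrite(f"pics/top_{sys.argv[1]}.png",im[:,:,::-1]);
c=np.array([.5824,-.216]);a=np.radians(6.73);q=P[:,:,:2]-c
lx=q@[np.cos(a),np.sin(a)];ly=q@[-np.sin(a),np.cos(a)]
m=(d>0)&(lx>.005)&(lx<.045)&(abs(ly)<.115)&(z>.06)&(z<.3)
h,e=np.histogram(z[m],np.arange(.06,.3,.004));i=np.argsort(h)[-4:];print([(round(e[j],3),int(h[j])) for j in i])
for side in (m&(ly>.05),m&(ly<-.05)):
    zz=z[side];h,e=np.histogram(zz,np.arange(.06,.3,.006));j=h.argmax();s=zz[abs(zz-e[j]-.003)<.008];print('railtop',np.median(s),len(s),'centre',np.median(s)-.009)
E
python3 meas.py a; python3 goal.py .597 -.216 .166 38 3 -1
```

```text
[(np.float64(0.28), 0), (np.float64(0.148), 128), (np.float64(0.156), 479), (np.float64(0.152), 2813)]
railtop 0.15451858739481783 943 centre 0.14551858739481782
railtop 0.15442500075803145 982 centre 0.14542500075803144
t 3.1667 tcp [ 0.591 -0.216  0.114] q [-0.728  0.227 -0.941 -0.291  0.574  2.586] F [0.834 0.152 0.353]
axes [ 0.762  0.048 -0.645] [ 0.049 -0.999 -0.017]
dpos units [ 0.2   -0.002  1.737] rotvec deg [-0.836 -2.237  0.199] 2.3960478700124295
```

View pics/top_a.png

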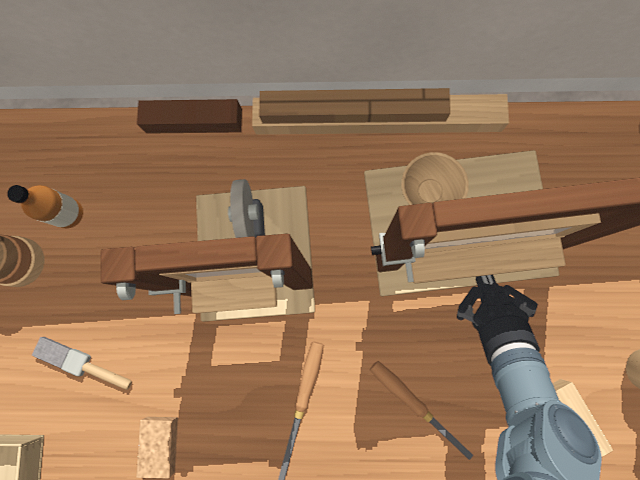

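The fingertip is under the rail at (487,278) and the sash has risen about 19 mm, evenly on both sides. I need about 55 mm more.

>>> jog_arm --steps '[0.05, 0, 0.35, 0, 0, 0, 0.05, 0, 0.35, 0, 0, 0, 0.05, 0, 0.35, 0, 0, 0, 0.05, 0, 0.35, 0, 0, 0, 0.05, 0, 0, 0, 0, 0]'

```text
clock: 3.58
eef_pos: [0.5899, -0.2148, 0.148]
orientation: [0.936, 0.022, -0.352, -0.004]
ft_force: [0.1, -0.9, -0.0]
grip_width: 0.0002
```

```bash
python3 meas.py b; python3 goal.py .597 -.216 .166 38 3 -1
```

```text
[(np.float64(0.192), 2), (np.float64(0.18), 21), (np.float64(0.188), 1425), (np.float64(0.184), 2254)]
railtop 0.1875765545775233 1018 centre 0.1785765545775233
railtop 0.18757812148711395 1061 centre 0.17857812148711394
t 3.6333 tcp [ 0.59  -0.215  0.147] q [-0.719  0.148 -0.887 -0.146  0.557  2.596] F [ 0.515 -0.431 -0.879]
axes [ 0.751  0.045 -0.659] [ 0.039 -0.999 -0.023]
dpos units [ 0.23  -0.048  0.617] rotvec deg [-1.194 -3.291  0.735] 3.5767676673774096
```

>>> jog_arm --steps '[0.05, 0, 0.3, 0, 0, 0, 0.05, 0, 0.3, 0, 0, 0, 0.05, 0, 0.25, 0, 0, 0, 0, 0, 0.05, 0, 0, 0, 0, 0, 0, 0, 0, 0]'

```text
clock: 4.05
eef_pos: [0.589, -0.2137, 0.1663]
orientation: [0.933, 0.02, -0.359, -0.008]
ft_force: [-1.2, -0.8, -1.5]
grip_width: 0.0003
```

```bash
python3 meas.py c; python3 goal.py .597 -.216 .166 38 3 -1
```

```text
[(np.float64(0.28), 0), (np.float64(0.208), 87), (np.float64(0.2), 626), (np.float64(0.204), 3166)]
railtop 0.2053912907041303 1069 centre 0.1963912907041303
railtop 0.20518739613822767 1117 centre 0.19618739613822767
t 4.1 tcp [ 0.589 -0.214  0.166] q [-0.714  0.108 -0.851 -0.061  0.545  2.602] F [-1.906 -0.969 -1.197]
axes [ 0.742  0.043 -0.669] [ 0.032 -0.999 -0.029]
dpos units [ 0.265 -0.077 -0.009] rotvec deg [-1.479 -4.086  1.094] 4.480964462106341
```

>>> jog_arm --steps '[0, 0, 0.1, 0, 0, 0, 0, 0, 0.08, 0, 0, 0, 0, 0, 0, 0, 0, 0, -0.05, 0, -0.3, 0, 0, 0, -0.2, 0, -0.3, 0, 0, 0]'

```text
clock: 4.52
eef_pos: [0.5843, -0.2142, 0.1567]
orientation: [0.934, 0.021, -0.356, -0.006]
ft_force: [0.3, 0.4, 0.3]
grip_width: 0.0001
```

>>> jog_arm --steps '[-0.3, 0, -0.3, 0, 0, 0, -0.4, 0, -0.2, 0, 0, 0, -0.4, 0, -0.1, 0, 0, 0, -0.4, 0, 0, 0, 0, 0, -0.4, 0, 0, 0, 0, 0]'

```text
clock: 4.93
eef_pos: [0.5282, -0.2139, 0.142]
orientation: [0.936, 0.024, -0.351, -0.003]
ft_force: [-1.0, -0.0, 0.8]
grip_width: 0.0
```

>>> jog_arm --steps '[-0.4, 0, 0, 0, 0, 0, -0.4, 0, 0, 0, 0, 0, 0, 0, 0, 0, 0, 0, 0, 0, 0, 0, 0, 0, 0, 0, 0, 0, 0, 0]'

```text
clock: 5.35
eef_pos: [0.5008, -0.2156, 0.1456]
orientation: [0.937, 0.022, -0.348, -0.002]
ft_force: [0.3, -1.5, -0.1]
grip_width: -0.0001
```

```bash
python3 meas.py d; python3 goal.py .597 -.216 .166 38 3 -1; python3 - <<'E'
from h import *
im,d=optics.grab_frame('top');P=cloud('top',d);print('pointer top',np.median(P[265:281,407:412,2]),P[280,409])
im,d=optics.grab_frame('scene');cv2.imwrite('pics/scene_d.png',im[:,:,::-1])
E
```

```text
[(np.float64(0.2), 1), (np.float64(0.212), 5), (np.float64(0.204), 1696), (np.float64(0.208), 2204)]
railtop 0.20821557066715235 1073 centre 0.19921557066715234
railtop 0.20813996309922106 1122 centre 0.19913996309922105
t 5.4 tcp [ 0.501 -0.216  0.146] q [-0.892  0.023 -1.019 -0.066  0.664  2.428] F [ 0.213 -0.008 -0.502]
axes [ 0.757  0.043 -0.652] [ 0.041 -0.999 -0.019]
dpos units [ 3.199 -0.013  0.679] rotvec deg [-0.971 -2.783  0.643] 3.016610428994222
pointer top 0.2042409689354034 [ 0.56852207 -0.07997243  0.20426227]
```

View pics/top_d.png

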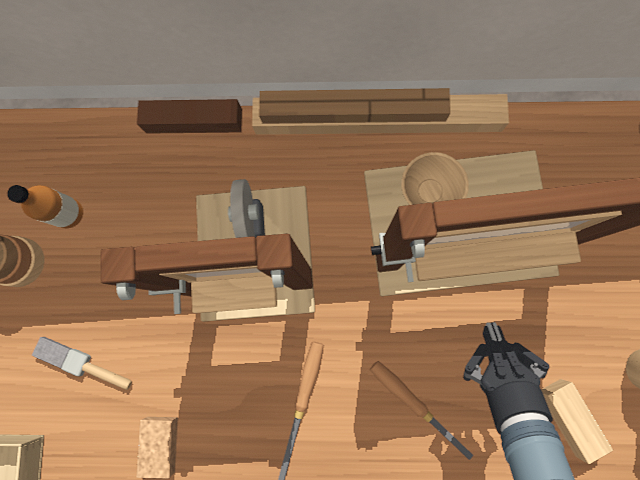

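View pics/scene_d.png

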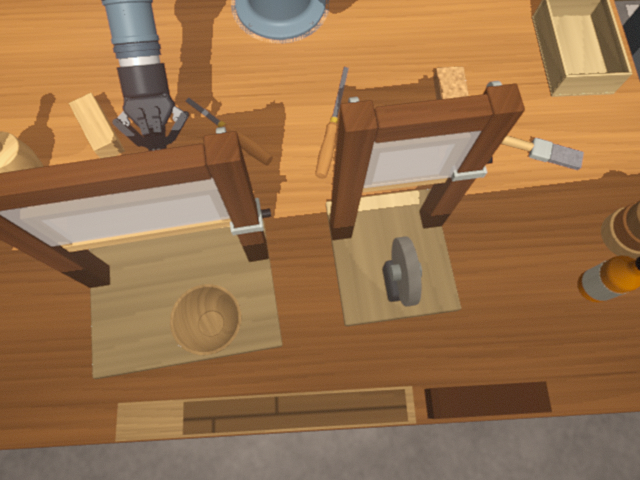

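The rail middle is at 0.199 m and the pointer middle at 0.201 m. The hand is clear at (492,330) in the top view. The pointer at (409,270), the bowl at (435,180) and the narrow guard haven't moved. Handing in.

```bash
python3 -c "
from plant import workorder
print(workorder.close_job())"
```

```text
the job is handed in; nothing more can be done
None
```

I raised the wide guard's sash from below with the shut, tilted fingertips. I then backed the hand off about 8 cm in front of the rail and handed the job in at about 5.5 s.

- **Height:** after the hand was withdrawn, the depth reading put the middle of the rail at 0.199 m. The pointer tip is at 0.201 m, so the rail is about 2 mm low against the 12 mm allowed. Both halves of the rail read level within 0.1 mm. The sash held its height after release.
- **Left alone:** the pointer measured the same before and after, within 0.3 mm. The bowl and the narrow guard's sash look unmoved in both views, but I compared those only by eye.
- **Forces and joints:** the wrist force peaked at about 14 N in the readings I took, during free motion rather than contact. Joint 3 sat at its lower limit (−1.02 rad, nothing past it to the digits printed) during the approach and again after the withdrawal.

No check failed or disagreed. The hand-in itself gives no verdict.

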